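Line up the counter display by height

TASK

Set out the little counter display: stand the swing-top bottle with the amber-pink drink, the green-lidded spice jar, the small pink bottle and the tealight on the wooden display board in order of height, each upright and centred on its own round mark. The tallest goes on the mark next to the brass bookend, and they step down to the shortest at the far end; do not knock any of them over, and let go of them all.

Things in the scene. Friction and masses are not known exactly. Their poses are not given: they have to be found in the camera images.
- swing_bottle_mid (a point): tallest good: swing-top bottle with amber-pink drink, 226 mm high, round body 62 mm across up to 125 mm, neck 31 mm across from there to the wire stopper at the top; it stands upright. The point is on its axis half-way up, 113 mm above its foot; z up along the axis
- herb_jar_mid (a point): second tallest: round spice jar with a green lid, 106 mm high, 46 mm across all the way up; stands upright. The point is on its axis half-way up, 53 mm above its foot; z up
- pink_bottle_mid (a point): third: small bottle of pink lacquer with a narrow white cap, 79 mm high; round body 31 mm across up to 46 mm, cap about 14 mm across above; stands upright. The point is on its axis half-way up, 39.5 mm above its foot; z up
- tealight_mid (a point): shortest: tealight candle, green wax in a thin pale metal cup, 38 mm across, 15 mm high; lies flat, wick up. The point is on its axis half-way up, 7.5 mm above its foot; z up
- mark_a: one of four alike round marks (blue felt disc with a thin brass rim, 69 mm across, flush with the board) in one straight row, 85 mm apart centre to centre, on a fixed wooden display board 420 x 90 x 12 mm; the letters say nothing about the order in the row. Origin: centre of the mark, on the board's top, 12 mm above the countertop; y along the row, x across the board
- mark_b: one of four alike round marks (blue felt disc with a thin brass rim, 69 mm across, flush with the board) in one straight row, 85 mm apart centre to centre, on a fixed wooden display board 420 x 90 x 12 mm; the letters say nothing about the order in the row. Origin: centre of the mark, on the board's top, 12 mm above the countertop; y along the row, x across the board
- mark_c: one of four alike round marks (blue felt disc with a thin brass rim, 69 mm across, flush with the board) in one straight row, 85 mm apart centre to centre, on a fixed wooden display board 420 x 90 x 12 mm; the letters say nothing about the order in the row. Origin: centre of the mark, on the board's top, 12 mm above the countertop; y along the row, x across the board
- mark_d: one of four alike round marks (blue felt disc with a thin brass rim, 69 mm across, flush with the board) in one straight row, 85 mm apart centre to centre, on a fixed wooden display board 420 x 90 x 12 mm; the letters say nothing about the order in the row. Origin: centre of the mark, on the board's top, 12 mm above the countertop; y along the row, x across the board
- bookend: brass bookend, 70 mm wide and 62 mm high, fixed upright on the board in line with the row, at one end of it (either end; a low dark wooden stop, 8 mm high, is at the other). Its upright plate is 6 mm thick, its foot 40 mm along the row. The nearest mark's centre is 60 mm from it, the others 145, 230 and 315 mm. Origin: centre of its underside, on the board's top; z up, y along the row
Not all that is in view belongs to the job. What is shaped like the part that bears pink_bottle_mid but purple or red is not meant.

How it is judged:
By the outcome, as a careful person would: the job done as asked, in the order asked, and still so for the second after the job is handed in, with the robot touching nothing.
It also fails if it takes over 134 s, if anything falls off the work surface, if the arm or the gripper's body presses on something with over 40 N, if the wrist force passes 120 N, or if a joint passes its speed limit or range.

ROBOT

A 6-joint arm with a two-finger parallel gripper is mounted at the origin on a cart in front of the work surface, level with it; the furniture and walls round the work are solid. World frame = base frame: x ahead of the robot, y to its left, z up, the work surface at z = 0. Lengths are in mm, angles in rad, forces in N, time in s.
With the tool pointing down it reaches from about 350 to 875 mm from the base axis. Payload 4.2 kg.
Tool frame: the origin (TCP) lies on the mounting face of the last link; the fingertips stand 173 mm ahead of it and the grasp point (between the pads) lies 155 mm ahead of it (tcp_to_grasp is the distance from the TCP to the grasp point, in mm); z points along the fingers, y is the direction in which the jaws open and shut (so a half turn about z gives the same grasp; the last joint's range is limited). The gripper opens to 85 mm and grips with 20 to 120 N. Pads are 22 mm wide; open, the fingers measure 114 mm over their backs; the gripper's body (76 mm by 85 mm) begins 54 mm behind the grasp point. The pads swing forward as they close: fully open they stand 13 mm farther back than shut.
Start: joints at [1.454, 0.385, 0.008, 0, -1.194, -0.259], TCP at [229.352, 581.375, 404.712] pointing down, gripper open.
Joint ranges: [-3.14, 3.14], [-1.21, 2.06], [-1.07, 1.41], [-3.16, 2.05], [-2.99, -0.16], [-3.1, 3.1]. Speed limits (rad/s): [2.79, 2.79, 3.14, 3.14, 3.14, 3.14].

INTERFACE

Orientations are given as a unit quaternion [x, y, z, w].
In Python, from bench import * gives the robot as it stands. The module is installed in compiled form; this text tells all that it offers.
- The arm moves only by the tool apply_moves, never from a script. Its arguments are lists of equal length, an entry for each row: "fingers": the closure, from 0 (fully open) to 1 (shut); "dp": the shift along the world's x, y, z in cm, a list of three; "yaw": the turn about the world's z in degrees. A call has 1 to 10 rows; each row is the pose to reach, as a shift and turn from the pose measured when the call began; what a row does not reach only later rows make up. A row lasts 1/10 s, in which the tool goes at most 50 mm and 8.59 degrees, less where a joint would pass 70% of its speed; a pose out of reach is approached as far as the arm can. A call with a gripper value outside its range is refused whole. The fingers move at their own pace and stop on an object; the grip force is fixed at half the most. Time passes only in rows, so rows that repeat a pose let the fingers close. It gives the time, the measured TCP pose, the force and the opening at its end, in the units of the state.
- read_state(): the state, without advancing time (a new reading comes with each control period).
- get_image(name): name is "scene" or "side" or "wrist"; returns a dict with "color" (400x640x3 uint8, blue, green, red), "mtx" (3x3 intrinsics, pixels), "k1" (the pictures are not rectified: a ray, as slopes to the right and down, at radius r is drawn at 1 + k1 r^2 times it, then the intrinsics apply), "camera_from_world" (4x4, takes a point from world to camera coordinates); the wrist camera has in their place "tool_from_camera" (4x4, takes a point from camera to tool coordinates, whose origin is the TCP and whose axes are the flange's). Camera axes: x right, y down, z forward; pixel columns grow to the right and rows downward; lengths in mm; the calibration is good to about 2 mm. A picture is of the moment at which its call begins: read the wrist's pose just before it. There is no depth.
- job_done(): hands the job in, once; it reports no verdict.
The state is a dict: "clock": time; "joints": joint angles; "joint_vel": joint speeds; "joint_efforts": joint torques, N m; "position": TCP position; "ee_rot": TCP orientation; "contact_force": force on the tool from outside, world axes, zero at the start; "wrist_torque": the same for the moment, N m; "gripper_width": finger opening in mm.
Only numpy, scipy, OpenCV 4.12 (cv2) and the standard library are available. Lean on these libraries where they do the work, as an engineer would, in place of code of your own. Each camera call takes 0.05 s, during which the arm holds its last target. There are 200 camera calls.

## Working session

There is one attempt and no reset: what is moved stays moved. The work goes in short steps, Python scripts to look and compute and a tool call to move; the robot and the scene stay as the last step left them, time stands still between calls to the robot, and variables do not carry over. Pictures are saved under pics/ and viewed, about 12 in all and at most 16, crops included, and the job is handed in when it is done.

Besides the shell and the picture viewer there is one more tool, called after "Request:" as a command line: name --pt "numbers of a row" for each row, then --argument value for the rest. apply_moves: Moves the arm, as the interface text tells. Its arguments: {"type":"object","properties":{"fingers":{"type":"array","items":{"type":"number"}},"dp":{"type":"array","items":{"type":"array","items":{"type":"number"}}},"yaw":{"type":"array","items":{"type":"number"}}},"required":["fingers","dp","yaw"]}

```bash
mkdir -p pics
python3 - <<'E'
from bench import *
import cv2,numpy as np
s=read_state();print(s)
for n in("scene","side","wrist"):
    g=get_image(n);cv2.imwrite(f"pics/{n}0.png",g["color"]);print(n,g["mtx"].tolist(),g["k1"],np.round(g.get("camera_from_world",g.get("tool_from_camera")),4).tolist())
E
```

```text
{'clock': 0.0, 'joints': array([ 1.45358154e+00,  3.85556378e-01,  6.64463388e-03, -5.04371959e-04,
       -1.19401328e+00, -2.58611822e-01]), 'joint_vel': array([-1.44717016e-03, -1.25037888e-04,  3.11640242e-04, -1.07510394e-03,
       -9.59383716e-05, -5.82554884e-05]), 'joint_efforts': array([-5.43487090e-05, -3.92287374e+01,  1.88406122e+01,  4.18619245e+00,
       -4.63106480e-03, -1.10375410e-05]), 'position': array([229.28491765, 581.20500657, 403.62784988]), 'ee_rot': array([ 9.82378220e-01, -1.86900629e-01, -1.58626279e-04,  1.07824730e-03]), 'contact_force': array([-0.234651  ,  0.41916849, -0.10482235]), 'wrist_torque': array([-0.00561782, -0.01199317, -0.01478734]), 'gripper_width': 85.2945544152138}
scene [[493.64259860653624, 0.0, 323.9675686151507], [0.0, 493.64259860653624, 198.5375350854615], [0.0, 0.0, 1.0]] 0.005779867999099866 [[-0.2591, -0.9656, -0.0221, 129.2753], [-0.4236, 0.1342, -0.8958, 326.4611], [0.868, -0.2228, -0.4438, 930.6053], [0.0, 0.0, 0.0, 1.0]]
side [[434.03765862026114, 0.0, 314.9177135156936], [0.0, 434.03765862026114, 191.93958946906395], [0.0, 0.0, 1.0]] -0.0035569381434201997 [[-0.8557, -0.5175, -0.0024, 470.2406], [-0.4075, 0.6767, -0.6132, 319.7858], [0.319, -0.5237, -0.7899, 1185.3488], [0.0, 0.0, 0.0, 1.0]]
wrist [[331.6004126264148, 0.0, 314.82019165137507], [0.0, 331.6004126264148, 197.41756163503112], [0.0, 0.0, 1.0]] -0.010209983072224838 [[0.0007, -0.9551, -0.2961, 76.2842], [1.0, 0.0007, 0.0001, -0.2878], [0.0001, -0.2961, 0.9551, 29.8707], [0.0, 0.0, 0.0, 1.0]]
```

View pics/scene0.png

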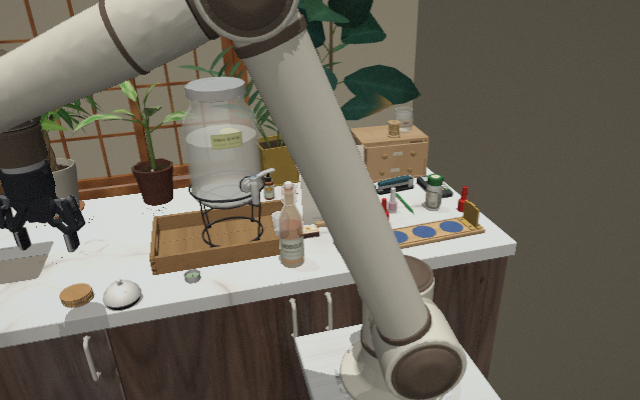

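View pics/side0.png

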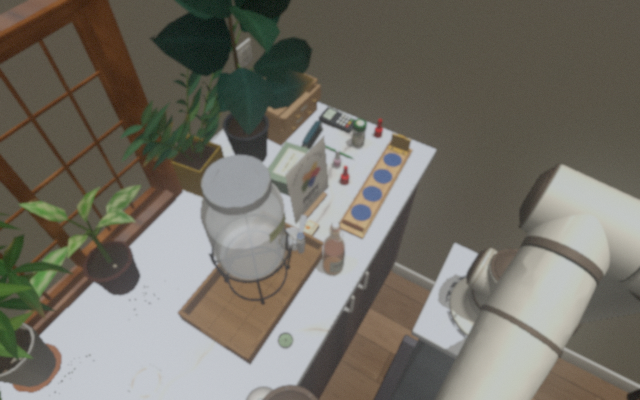

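Side: swing bottle around (333,255), tealight (286,340), board marks (361,212)…(392,159), bookend (401,143) at the right far end, green-lidded jar (358,132). Pink candidates: (337,160) pale pink; red lookalikes (345,175) and (379,128). I'll check in a close crop.

```bash
cat > h.py <<'E'
import cv2,numpy as np
from bench import *
from scipy.spatial.transform import Rotation as R
def ray(g,u,v,st=None):
    K=g["mtx"];d=np.array([(u-K[0,2])/K[0,0],(v-K[1,2])/K[1,1]]);p=d.copy()
    for _ in range(5): p=d/(1+g["k1"]*(p@p))
    c=np.r_[p,1]
    if "camera_from_world" in g: T=np.linalg.inv(g["camera_from_world"])
    else:
        B=np.eye(4);B[:3,:3]=R.from_quat(st["ee_rot"]).as_matrix();B[:3,3]=st["position"];T=B@g["tool_from_camera"]
    return T[:3,3],T[:3,:3]@c
def at(g,u,v,z,st=None):
    o,d=ray(g,u,v,st);return np.round(o+d*(z-o[2])/d[2],1)
def proj(g,P,st=None):
    if "camera_from_world" in g: M=g["camera_from_world"]
    else:
        B=np.eye(4);B[:3,:3]=R.from_quat(st["ee_rot"]).as_matrix();B[:3,3]=st["position"];M=np.linalg.inv(B@g["tool_from_camera"])
    c=M@np.r_[P,1];p=c[:2]/c[2];p=p*(1+g["k1"]*(p@p));return np.round(g["mtx"][:2,:2]@p+g["mtx"][:2,2],1)
E
python3 - <<'E'
import cv2
a=cv2.imread("pics/side0.png")
cv2.imwrite("pics/c1.png",cv2.resize(a[105:245,270:450],None,fx=4,fy=4,interpolation=2))
b=a[215:355,270:360];s=cv2.imread("pics/scene0.png");s2=s[170:310,180:310]
import numpy as np
cv2.imwrite("pics/c2.png",cv2.resize(np.hstack([b,s2[:,:100]]),None,fx=4,fy=4,interpolation=2))
E
```

```text
(no output)
```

View pics/c1.png

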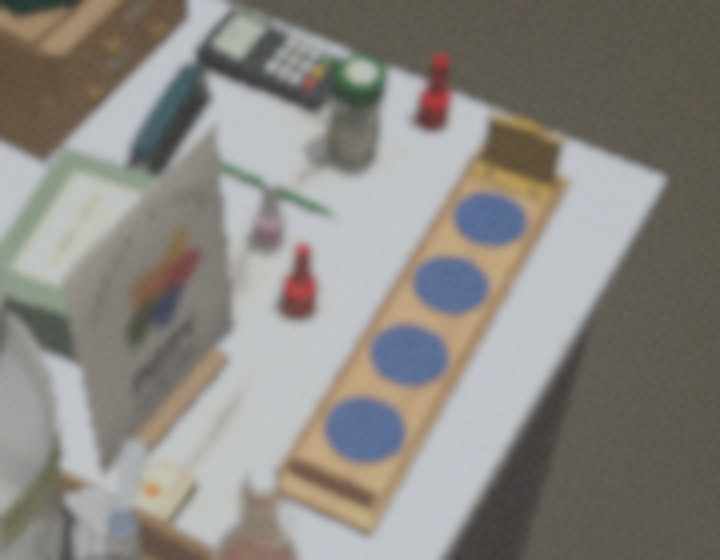

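View pics/c2.png

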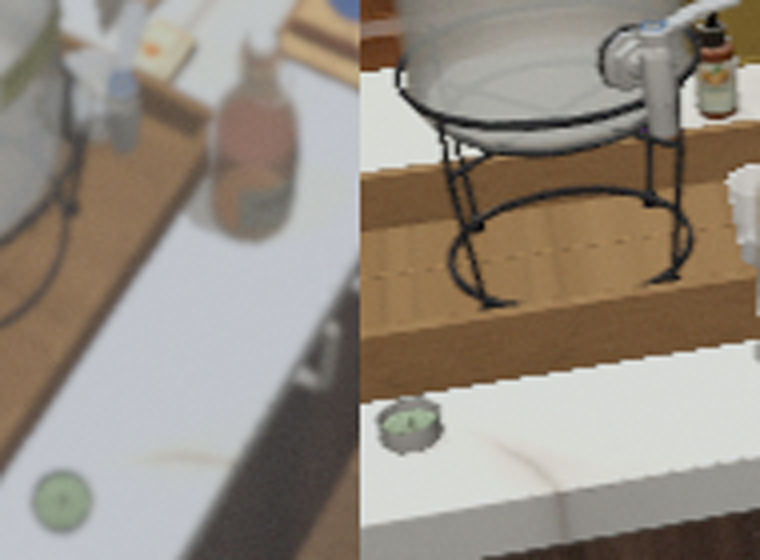

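Pale-pink bottle with pale cap is at c1 (267,228), full-image (337,162); both red ones are decoys. Only one jar has a green lid (c1 (355,110)). Measuring.

Run:
```python
from h import *
g=get_image("side");sc=get_image("scene")
f=lambda x,y:(270+x/4-.4,105+y/4-.4)
M=[]
for x,y in((490,219),(451,285),(409,355),(365,429)):
    M.append(at(g,*f(x,y),12));print("mark",M[-1])
for i in range(3):print(np.linalg.norm(M[i+1]-M[i]))
print("bookend base",at(g,*f(515,178),12), "top",at(g,*f(525,125),74))
print("jar lid top",at(g,*f(361,71),106),"body foot",at(g,*f(351,155),0))
print("pink cap top",at(g,*f(270,193),79),"foot front",at(g,*f(266,246),0))
print("red1 top",at(g,*f(303,248),79),"red2",at(g,*f(440,60),79))
b=lambda x,y:(270+x/4-.4,215+y/4-.4)
T=at(g,*b(62,500),13);print("tea",T, "scene", at(sc,180+(410-360)/4-.4,170+422/4-.4,12))
print("bottle top side",at(g,*b(262,45),220),"foot front",at(g,*b(253,240),0),"scene foot", at(sc,291,265,0),"scene top",at(sc,288,184,224))
for n,(x,y,z) in dict(tray=(205,125,40),frametop=(213,130,150)).items(): pass
print("frame corners",at(g,*f(225,330),0),at(g,*f(105,465),0),"frame top",at(g,*f(215,135),150),"pen tip",at(g,*f(330,213),3))
print("tray corners",at(g,320.5,243,25),at(g,247,355,25))
```

```text
mark [ 452.1 -356.7   12. ]
mark [ 448.5 -271.7   12. ]
mark [ 445.4 -186.7   12. ]
mark [ 442.  -102.6   12. ]
85.07620113756843
85.0565106267592
84.1686996454145
bookend base [ 453.8 -412.6   12. ] top [ 455.9 -415.6   74. ]
jar lid top [ 593.8 -370.9  106. ] body foot [ 596.  -373.6    0. ]
pink cap top [ 602.3 -229.3   79. ] foot front [ 608.1 -238.7    0. ]
red1 top [ 549.9 -190.4   79. ] red2 [ 552.1 -446.1   79. ]
tea [422.9 358.4  13. ] scene [416.2 355.7  12. ]
bottle top side [424.3 108.2 220. ] foot front [412.1 127.5   0. ] scene foot [406.2 111.9   0. ] scene top [411.6 106.2 224. ]
frame corners [ 591.7 -140.1    0. ] [604.2  25.6   0. ] frame top [ 640.3 -202.4  150. ] pen tip [ 577.7 -298.8    3. ]
tray corners [489.   68.1  25. ] [480.4 443.1  25. ]
```

Request:
apply_moves --fingers '[0,0,0,0,0,0,0,0,0,0]' --pt "19.1 -22.4 -10" --pt "19.1 -22.4 -10" --pt "19.1 -22.4 -10" --pt "19.1 -22.4 -10" --pt "19.1 -22.4 -10" --pt "19.1 -22.4 -10" --pt "19.1 -22.4 -10" --pt "19.1 -22.4 -10" --pt "19.1 -22.4 -10" --pt "19.1 -22.4 -10" --yaw '[0,0,0,0,0,0,0,0,0,0]'

```text
clock: 1.25
position: [419.8, 358.6, 305.0]
ee_rot: [0.983, -0.186, 0.0, -0.0]
contact_force: [-0.5, -0.3, 0.4]
gripper_width: 85.2
```

```bash
cat > w.py <<'E'
import sys
from h import *
st=read_state();g=get_image("wrist");cv2.imwrite("pics/%s.png"%sys.argv[1],g["color"])
import pickle;pickle.dump((st,g),open(sys.argv[1]+".pkl","wb"))
m=R.from_quat(st["ee_rot"]).as_matrix()
print(st["clock"],st["position"].round(1),"jaw",np.degrees(np.arctan2(-m[1,1],-m[0,1])).round(1),st["gripper_width"].round(1),st["joints"].round(2))
E
python3 w.py w1
```

```text
Traceback (most recent call last):
  File "w.py", line 6, in <module>
    print(st["clock"],st["position"].round(1),"jaw",np.degrees(np.arctan2(-m[1,1],-m[0,1])).round(1),st["gripper_width"].round(1),st["joints"].round(2))
                                                                                                     ^^^^^^^^^^^^^^^^^^^^^^^^^
AttributeError: 'float' object has no attribute 'round'
```

View pics/w1.png

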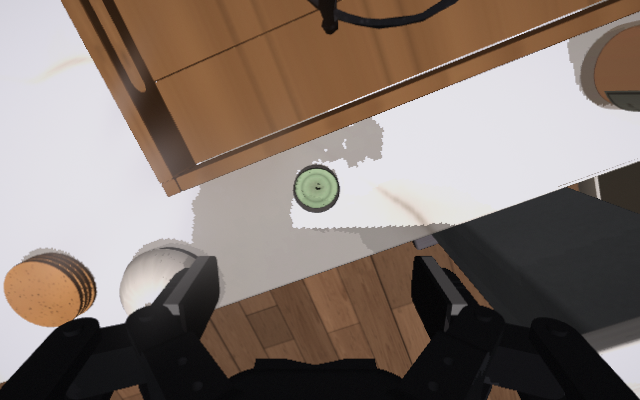

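Wrist view: tealight at (316.5,188), white dome at (160,280) and the tray well clear.

```bash
sed -i 's/st\["gripper_width"\].round(1)/round(st["gripper_width"],1)/' w.py
python3 - <<'E'
from h import *
import pickle
st,g=pickle.load(open("w1.pkl","rb"))
print(at(g,316.5,188,15,st),at(g,160,280,30,st),at(g,175,188,30,st),st["position"])
hs=cv2.inRange(cv2.cvtColor(g["color"],cv2.COLOR_BGR2HSV),(35,50,60),(85,255,255));print(cv2.moments(hs[150:230,280:350],True)["m10"]/cv2.countNonZero(hs[150:230,280:350])+280, cv2.moments(hs[150:230,280:350],True)["m01"]/cv2.countNonZero(hs[150:230,280:350])+150)
E
```

```text
[423.  356.4  15. ] [400.1 506.8  30. ] [466.6 456.2  30. ] [419.8034679  358.64109591 304.96293877]
316.7977132805629 188.26121372031662
```

Request:
apply_moves --fingers '[0.2,0.3,0.3,0.3,0.3,0.3,0.3,0.3]' --pt "0.3 -0.2 -4" --pt "0.3 -0.2 -8" --pt "0.3 -0.2 -11" --pt "0.3 -0.2 -12" --pt "0.3 -0.2 -12.9" --pt "0.3 -0.2 -12.9" --pt "0.3 -0.2 -12.9" --pt "0.3 -0.2 -12.9" --yaw '[0,0,0,0,0,0,0,0]'

```text
clock: 2.1
position: [423.0, 357.2, 177.4]
ee_rot: [0.983, -0.186, 0.001, -0.002]
contact_force: [-0.4, 0.4, 0.1]
gripper_width: 59.7
```

Request:
apply_moves --fingers '[0.5,0.7,0.9,1,1,1,1,1,1,1]' --pt "0 0 0" --pt "0 0 0" --pt "0 0 0" --pt "0 0 0" --pt "0 0 0" --pt "0 0 0" --pt "0 0 0" --pt "0 0 0" --pt "0 0 0" --pt "0 0 0" --yaw '[0,0,0,0,0,0,0,0,0,0]'

```text
clock: 3.1
position: [423.2, 357.5, 179.0]
ee_rot: [0.983, -0.185, 0.001, -0.003]
contact_force: [-1.6, -1.5, 6.5]
gripper_width: 34.2
```

Request:
apply_moves --fingers '[1,1,1,1,1,1,1,1]' --pt "0 0 2" --pt "0 0 5" --pt "0 0 9" --pt "0 0 13" --pt "0 0 17" --pt "0 0 21" --pt "0 0 23" --pt "0 0 23" --yaw '[0,0,0,0,0,0,0,0]'

```text
clock: 3.9
position: [423.5, 357.6, 413.4]
ee_rot: [0.983, -0.185, 0.004, -0.007]
contact_force: [0.5, 0.3, -0.6]
gripper_width: 34.5
```

```bash
python3 w.py w2; python3 -c "
import cv2
a=cv2.imread('pics/w2.png');cv2.imwrite('pics/w2c.png',cv2.resize(a[150:400,160:480],None,fx=2,fy=2))"
```

```text
3.9 [423.5 357.6 413.4] jaw 68.6 34.5 [ 0.99  0.26 -0.16  0.   -1.14  0.2 ]
```

View pics/w2c.png

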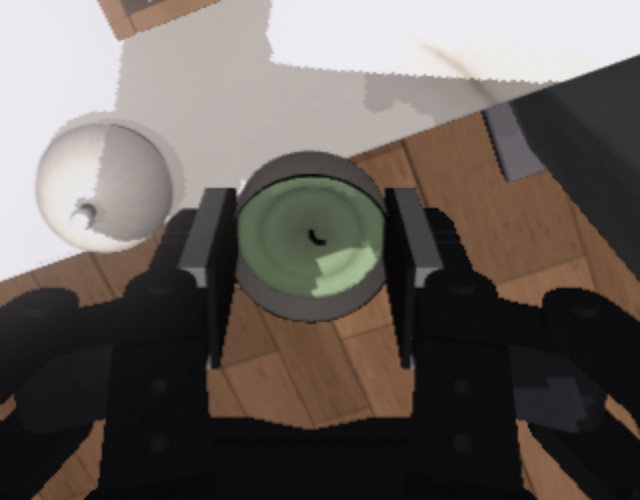

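Request:
apply_moves --fingers '[1,1,1,1,1,1,1,1,1,1]' --pt "0 0 4" --pt "0 -2 8" --pt "0 -6 8" --pt "0 -10 8" --pt "0 -14 8" --pt "0 -18 8" --pt "0 -22 8" --pt "0 -26 8" --pt "0 -30 8" --pt "0 -34 8" --yaw '[0,-5,-12,-19,-26,-33,-40,-47,-54,-61]'

```text
clock: 4.95
position: [422.4, 15.7, 489.0]
ee_rot: [0.751, -0.66, 0.003, -0.001]
contact_force: [0.1, -0.3, -0.4]
gripper_width: 34.2
```

```bash
python3 - <<'E'
from h import *
import pickle
st,g=pickle.load(open("w2.pkl","rb"))
K=g["mtx"];T=g["tool_from_camera"]
d=T[:3,:3]@[(318-K[0,2])/K[0,0],(268-K[1,2])/K[1,1],1]
for z in(164,168):print((T[:3,3]+d*(z-T[2,3])/d[2]).round(1))
E
python3 w.py w3
```

```text
[  1.2   1.2 164. ]
[ -1.    1.2 168. ]
4.95 [422.4  15.7 489. ] jaw 7.3 34.2 [ 0.43 -0.03 -0.3   0.   -1.3  -0.3 ]
```

Request:
apply_moves --fingers '[1,1,1,1,1,1]' --pt "1 -5 -2" --pt "2 -10 -4" --pt "2 -15 -6" --pt "2 -16.6 -7" --pt "2 -16.6 -7" --pt "2 -16.6 -7" --yaw '[-2,-5,-5,-5,-5,-5]'

```text
clock: 5.6
position: [441.5, -154.4, 417.4]
ee_rot: [0.718, -0.696, 0.002, 0.001]
contact_force: [-0.6, -0.3, 0.0]
gripper_width: 34.5
```

```bash
python3 w.py w4
```

```text
5.6 [ 441.5 -154.4  417.4] jaw 1.8 34.5 [ 0.01  0.1  -0.34  0.   -1.12  0.02]
```

View pics/w4.png

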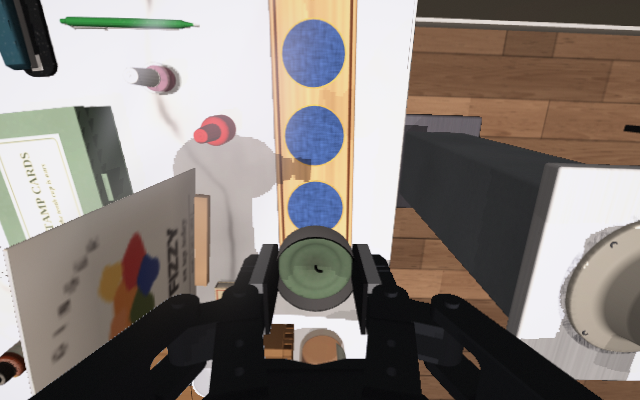

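Wrist view: marks at (313,53), (314,135), (315,205 partly hidden), tealight upright in the jaws; pink bottle foot (163,79) with white cap (135,76), red decoy (215,130), card stand left.

Run:
```python
from h import *
import pickle
st,g=pickle.load(open("w4.pkl","rb"))
def blobs(im,g,st,roi):
    hs=cv2.inRange(cv2.cvtColor(im,cv2.COLOR_BGR2HSV),(100,80,40),(130,255,255))
    cs,_=cv2.findContours(hs,cv2.RETR_EXTERNAL,cv2.CHAIN_APPROX_NONE)
    for c in cs:
        if cv2.contourArea(c)<150: continue
        (x,y),a,_=cv2.fitEllipse(c)
        if not(roi[0]<x<roi[1]):continue
        P=np.array([at(g,*p[0],12,st)[:2] for p in c],np.float32)
        (X,Y),A,_=cv2.fitEllipse(P);print(round(x,1),round(y,1),"world",round(X,1),round(Y,1),np.round(A,1))
blobs(g["color"],g,st,(250,380))
s=get_image("side");blobs(s["color"],s,None,(345,400))
print("pink foot",at(g,163,79,23,st),"cap",at(g,135,76,79,st))
print("card",[at(g,*p,0,st) for p in((197,284),(197,195))],at(g,196,169,150,st),at(g,8,243,150,st))
print("red",at(g,201,136,79,st))
```

```text
314.8 205.5 world 441.0 -104.6 [58. 65.]
314.1 135.1 world 444.4 -187.5 [63.1 64.2]
315.3 52.5 world 445.8 -273.1 [57.8 65.5]
360.9 212.0 world 441.6 -102.3 [48.6 52.4]
pink foot [ 603.5 -242.4   23. ] cap [ 603.6 -242.3   79. ]
card [array([594.3,  13.9,   0. ]), array([ 585.3, -110.1,    0. ])] [ 530.2 -176.4  150. ] [ 684. -112.  150.]
red [ 548.9 -191.6   79. ]
```

Request:
apply_moves --fingers '[1,1,1,1,1,1,1,1,1,1]' --pt "0.1 3 -3" --pt "0.1 5.2 -7" --pt "0.1 5.2 -11" --pt "0.1 5.2 -15" --pt "0.1 5.2 -18" --pt "0.1 5.2 -20" --pt "0.1 5.2 -20" --pt "0.1 5.2 -20" --pt "0.1 5.2 -20" --pt "0.1 5.2 -20" --yaw '[0,0,0,0,0,0,0,0,0,0]'

```text
clock: 6.7
position: [443.5, -101.0, 220.4]
ee_rot: [0.719, -0.695, 0.004, -0.001]
contact_force: [-0.0, 0.2, -0.7]
gripper_width: 34.4
```

Request:
apply_moves --fingers '[1,1,1,1,1,1]' --pt "-0.1 -0.2 -1" --pt "-0.1 -0.2 -2" --pt "-0.1 -0.2 -2.9" --pt "-0.1 -0.2 -2.9" --pt "-0.1 -0.2 -2.9" --pt "-0.1 -0.2 -2.9" --yaw '[0,0,0,0,0,0]'

```text
clock: 7.3
position: [442.3, -103.0, 190.9]
ee_rot: [0.719, -0.695, 0.004, -0.001]
contact_force: [-0.5, -0.2, 0.3]
gripper_width: 34.4
```

Request:
apply_moves --fingers '[1,1,1,0.5,0.4,0.3,0.3,0.3,0.3]' --pt "0 0 -0.1" --pt "0 0 -0.1" --pt "0 0 -0.1" --pt "0 0 -0.1" --pt "0 0 -0.1" --pt "0 0 -0.1" --pt "0 0 -0.1" --pt "0 0 3" --pt "0 0 6" --yaw '[0,0,0,0,0,0,0,0,0]'

```text
clock: 8.2
position: [442.1, -103.1, 250.7]
ee_rot: [0.719, -0.695, 0.003, 0.0]
contact_force: [0.4, -0.4, 0.3]
gripper_width: 59.8
```

Request:
apply_moves --fingers '[0.3,0.3,0.3,0.3,0.3,0.3,0.3,0.3,0.3,0.3]' --pt "0 0 4" --pt "0 0 9" --pt "3 -3 13" --pt "6 -6 15" --pt "9 -9 15" --pt "12 -12 15" --pt "14.6 -13.9 15" --pt "14.6 -13.9 15" --pt "14.6 -13.9 15" --pt "14.6 -13.9 15" --yaw '[0,0,0,0,0,0,0,0,0,0]'

```text
clock: 9.2
position: [587.5, -241.6, 400.4]
ee_rot: [0.719, -0.695, 0.002, 0.0]
contact_force: [-0.5, -0.2, 0.2]
gripper_width: 59.6
```

```bash
python3 w.py w5
```

```text
9.2 [ 587.5 -241.6  400.4] jaw 2.0 59.6 [-0.14  0.4   0.03  0.   -1.19  0.17]
```

View pics/w5.png

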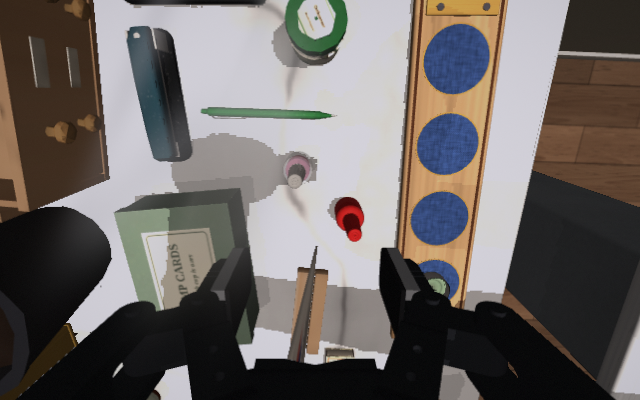

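Wrist view: pink bottle with white cap (297,168 body; 294,181 cap), red decoy (350,210), card end at (316,247), jar lid (316,20), tealight on last mark (438,285).

```bash
cat >> h.py <<'E'
def tri(rs):
    A=0;b=0
    for o,d in rs:
        d=d/np.linalg.norm(d);P=np.eye(3)-np.outer(d,d);A=A+P;b=b+P@o
    return np.linalg.solve(A,b).round(1)
E
python3 - <<'E'
from h import *
import pickle
st,g=pickle.load(open("w5.pkl","rb"));s4,g4=pickle.load(open("w4.pkl","rb"))
sd=get_image("side")
print("card tip",tri([ray(g,316,247,st),ray(g4,196,169,s4)]),tri([ray(g4,196,169,s4),ray(sd,323.4,137.5)]))
print("pink cap",at(g,294,181.5,79,st),"shoulder",at(g,297,167,30,st), tri([ray(g,294,181.5,st),ray(g4,135,76,s4)]))
print("jar",at(g,316,20,106,st))
print("tea",at(g,438,287,27,st))
print("red",at(g,355,235,79,st))
cv2.imwrite("pics/w5c.png",cv2.resize(np.hstack([g["color"][140:210,260:380],g["color"][245:315,380:500]]),None,fx=3,fy=3,interpolation=2))
E
```

```text
card tip [ 583.9 -142.4    2.2] [ 573.4 -172.6  176.9]
pink cap [ 608.  -242.5   79. ] shoulder [ 608.  -245.7   30. ] [ 607.8 -241.7   72.2]
jar [ 592.7 -369.8  106. ]
tea [ 438.6 -106.8   27. ]
red [ 549.  -192.1   79. ]
```

View pics/w5c.png

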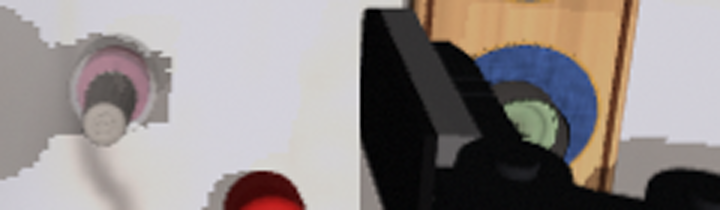

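Request:
apply_moves --fingers '[0.38,0.38,0.38,0.38,0.38,0.38,0.38,0.38,0.38,0.38]' --pt "1.8 -0.1 -3" --pt "1.8 -0.1 -7" --pt "1.8 -0.1 -11" --pt "1.8 -0.1 -14" --pt "1.8 -0.1 -17" --pt "1.8 -0.1 -19" --pt "1.8 -0.1 -20" --pt "1.8 -0.1 -21" --pt "1.8 -0.1 -21.3" --pt "1.8 -0.1 -21.3" --yaw '[0,0,0,0,0,0,0,0,0,0]'

```text
clock: 10.3
position: [605.6, -242.3, 188.7]
ee_rot: [0.72, -0.694, 0.003, -0.0]
contact_force: [-0.8, 0.4, -0.5]
gripper_width: 53.0
```

Request:
apply_moves --fingers '[0.5,0.6,0.7,0.8,0.9,1,1,1,1]' --pt "0 0 0" --pt "0 0 0" --pt "0 0 0" --pt "0 0 0" --pt "0 0 0" --pt "0 0 0" --pt "0 0 0" --pt "0 0 0" --pt "0 0 0" --yaw '[0,0,0,0,0,0,0,0,0]'

```text
clock: 11.2
position: [606.1, -242.4, 190.1]
ee_rot: [0.72, -0.694, 0.004, -0.001]
contact_force: [-1.0, 1.1, 5.1]
gripper_width: 27.8
```

Request:
apply_moves --fingers '[1,1,1,1,1,1,1,1,1,1]' --pt "0 0 2" --pt "0 0 6" --pt "0 0 10" --pt "0 0 14" --pt "-3 0 16" --pt "-7 0 16" --pt "-11 1 16" --pt "-15 3 16" --pt "-16.1 5.5 16" --pt "-16.1 5.5 16" --yaw '[0,0,0,0,0,0,0,0,0,0]'

```text
clock: 12.2
position: [442.5, -186.0, 350.3]
ee_rot: [0.72, -0.694, 0.004, -0.001]
contact_force: [0.9, 0.0, -0.7]
gripper_width: 27.9
```

```bash
python3 w.py w6;python3 -c "
import cv2
a=cv2.imread('pics/w6.png');cv2.imwrite('pics/w6c.png',cv2.resize(a[0:340,170:470],None,fx=1.75,fy=1.75,interpolation=2))"
```

```text
12.2 [ 442.5 -186.   350.3] jaw 2.1 27.9 [-0.06  0.19 -0.42  0.   -0.95  0.09]
```

View pics/w6c.png

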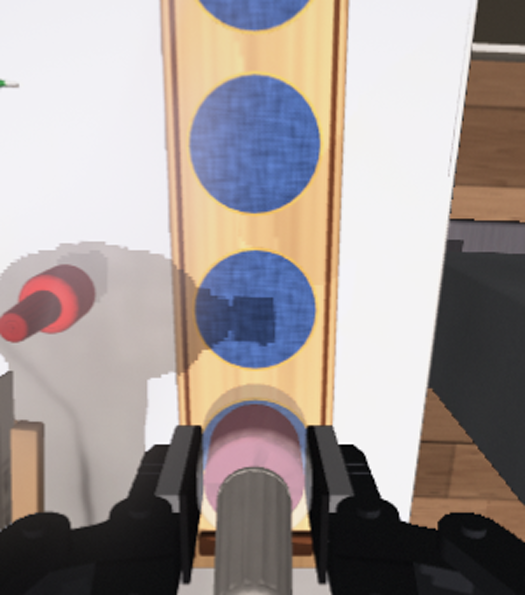

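Run:
```python
from h import *
import pickle
st,g=pickle.load(open("w6.pkl","rb"))
print("mark b",at(g,315.4,82.6,12,st),"c",at(g,316,176.3,12,st))
h=st["position"][2]-190.1
for v in(256,260,264):print("pink",at(g,314.6,v,46+h,st),at(g,314.6,v,40+h,st))
print("body top edge",at(g,314.6,403/1.75,46+h,st), "outer",at(g,314.6,385/1.75,h+23,st),"sides",at(g,170+203/1.75,262,46+h,st),at(g,170+304/1.75,262,46+h,st))
```

```text
mark b [ 448.2 -273.2   12. ] c [ 444.4 -188.5   12. ]
pink [ 444.9 -203.3  206.2] [ 444.9 -200.2  200.2]
pink [ 444.9 -201.6  206.2] [ 444.8 -198.4  200.2]
pink [ 444.8 -199.9  206.2] [ 444.7 -196.6  200.2]
body top edge [ 445.3 -213.9  206.2] outer [ 445.3 -209.2  183.2] sides [ 455.8 -200.3  206.2] [ 433.7 -201.2  206.2]
```

Run:
```python
from h import *
import pickle
st,g=pickle.load(open("w6.pkl","rb"))
t=np.linspace(0,2*np.pi,40);h=st["position"][2]-190.1
def crop(off):
    im=cv2.resize(g["color"][180:400,240:400],None,fx=2.5,fy=2.5,interpolation=2)
    for z,r,c in((0,15.5,(0,255,0)),(46,15.5,(0,255,255)),(46,7,(255,255,0)),(79,7,(255,0,255))):
        P=[(proj(g,[444.3+r*np.cos(a),-186.0+off+r*np.sin(a),h+z],st)-[240,180]+.5)*2.5 for a in t]
        cv2.polylines(im,[np.int32(P)],True,c,1)
    return im
cv2.imwrite("pics/o1.png",np.hstack([crop(0),crop(-6)]))
```

```text
(no output)
```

View pics/o1.png

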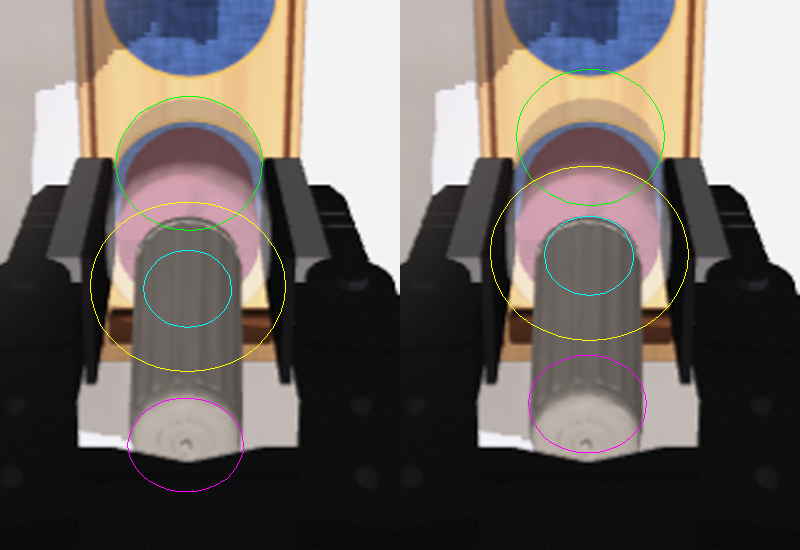

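Request:
apply_moves --fingers '[1,1,1,1,1,1,1,1,1]' --pt "0 -0.1 -3" --pt "0 -0.1 -7" --pt "0 -0.1 -10" --pt "0 -0.1 -12" --pt "0 -0.1 -13.5" --pt "0 -0.1 -14.3" --pt "0 -0.1 -14.8" --pt "0 -0.1 -14.8" --pt "0 -0.1 -14.8" --yaw '[0,0,0,0,0,0,0,0,0]'

```text
clock: 13.15
position: [444.5, -187.8, 202.9]
ee_rot: [0.72, -0.694, 0.005, -0.001]
contact_force: [-0.3, -0.4, -0.5]
gripper_width: 28.1
```

Request:
apply_moves --fingers '[1,1,1,1,1,1]' --pt "-0.2 0 0" --pt "-0.2 0 0" --pt "-0.2 0 -0.1" --pt "-0.2 0 -0.1" --pt "-0.2 0 -0.1" --pt "-0.2 0 -0.1" --yaw '[0,0,0,0,0,0]'

```text
clock: 13.75
position: [442.7, -187.8, 202.1]
ee_rot: [0.72, -0.694, 0.005, -0.001]
contact_force: [0.0, -0.5, 2.2]
gripper_width: 27.6
```

Request:
apply_moves --fingers '[0.8,0.6,0.4,0.3,0.3,0.3,0.3,0.3,0.3,0.3]' --pt "0 0 0" --pt "0 0 0" --pt "0 0 0" --pt "0 0 0" --pt "0 0 1" --pt "0 0 3" --pt "0 0 6" --pt "0 0 10" --pt "0 0 14" --pt "0 0 17" --yaw '[0,0,0,0,0,0,0,0,0,0]'

```text
clock: 14.75
position: [442.5, -187.9, 375.6]
ee_rot: [0.72, -0.694, 0.007, -0.003]
contact_force: [0.4, -1.1, 0.1]
gripper_width: 59.7
```

Request:
apply_moves --fingers '[0,0,0,0,0,0,0,0]' --pt "3 -4 0" --pt "6 -8 0" --pt "9 -12 0" --pt "12 -15 0" --pt "15 -18 0" --pt "15 -18 0" --pt "15 -18 0" --pt "15 -18 0" --yaw '[0,0,0,0,0,0,0,0]'

```text
clock: 15.55
position: [591.8, -367.3, 376.2]
ee_rot: [0.72, -0.693, 0.007, -0.003]
contact_force: [-0.6, -0.4, 0.6]
gripper_width: 85.6
```

```bash
python3 w.py w7
```

```text
15.55 [ 591.8 -367.3  376.2] jaw 2.2 85.6 [-0.32  0.52  0.16  0.   -1.19  0.36]
```

View pics/w7.png

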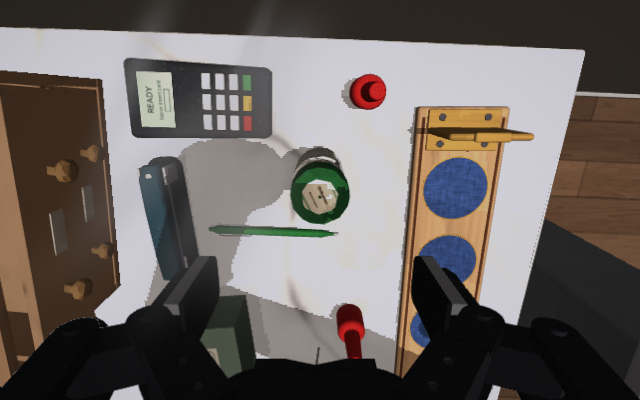

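Jar lid centre (320,195), clear around; mark next to bookend (455,188).

Run:
```python
from h import *
import pickle
st,g=pickle.load(open("w7.pkl","rb"))
print(at(g,320,194.5,106,st),at(g,455.5,187.5,12,st),at(g,448,262,12,st))
```

```text
[ 592.4 -372.4  106. ] [ 450.3 -358.5   12. ] [ 444.7 -272.5   12. ]
```

Request:
apply_moves --fingers '[0,0,0,0,0,0,0,0,0]' --pt "0 -0.4 -2" --pt "0 -0.4 -5" --pt "0 -0.4 -8" --pt "0 -0.4 -11" --pt "0 -0.4 -13" --pt "0 -0.4 -14.5" --pt "0 -0.4 -14.9" --pt "0 -0.4 -14.9" --pt "0 -0.4 -14.9" --yaw '[0,0,0,0,0,0,0,0,0]'

```text
clock: 16.5
position: [592.2, -371.0, 229.4]
ee_rot: [0.721, -0.693, 0.009, -0.003]
contact_force: [-0.2, 0.1, 0.2]
gripper_width: 85.6
```

Request:
apply_moves --fingers '[0.2,0.3,0.4,0.5,0.6,0.7,0.8,0.8,0.8]' --pt "0 0 0" --pt "0 0 0" --pt "0 0 0" --pt "0 0 0" --pt "0 0 0" --pt "0 0 0" --pt "0 0 0" --pt "0 0 0" --pt "0 0 0" --yaw '[0,0,0,0,0,0,0,0,0]'

```text
clock: 17.4
position: [591.7, -371.3, 230.2]
ee_rot: [0.721, -0.693, 0.008, -0.003]
contact_force: [-3.0, 1.1, 6.0]
gripper_width: 44.3
```

Run:
```python
from h import *
s=read_state();print(R.from_quat(s["ee_rot"]).as_matrix().round(4).tolist())
```

```text
[[0.039, -0.9991, 0.0155], [-0.9992, -0.0391, -0.0077], [0.0083, -0.0152, -0.9998]]
```

Request:
apply_moves --fingers '[1,1,1,1,1,1,1,1,1,1]' --pt "0 0 2" --pt "0 0 5" --pt "0 0 9" --pt "-2 2 12" --pt "-5 4 12" --pt "-9 7 12" --pt "-13 9 12" --pt "-14.6 9.9 12" --pt "-14.6 9.9 12" --pt "-14.6 9.9 12" --yaw '[0,0,0,0,0,0,0,0,0,0]'

```text
clock: 18.4
position: [446.2, -272.3, 350.5]
ee_rot: [0.721, -0.693, 0.009, -0.003]
contact_force: [-0.1, -0.5, -1.5]
gripper_width: 44.5
```

```bash
python3 w.py w8;  python3 - <<'E'
from h import *
import pickle
st,g=pickle.load(open("w8.pkl","rb"));print(R.from_quat(st["ee_rot"]).as_matrix()[:,2].round(4))
t=np.linspace(0,2*np.pi,40);h=st["position"][2]-230.2
im=g["color"].copy();x,y,_=st["position"]
for z,r,c in((0,23,(0,255,0)),(106,23,(255,0,255))):
    P=[proj(g,[x+2.4+r*np.cos(a),y-1+r*np.sin(a),h+z],st) for a in t]
    cv2.polylines(im,[np.int32(P)],True,c,1)
for mx,my in((451.2,-357.5),(448,-272.6),(444.7,-187.6)):
    cv2.polylines(im,[np.int32([proj(g,[mx+34.5*np.cos(a),my+34.5*np.sin(a),12],st) for a in t])],True,(0,255,255),1)
cv2.imwrite("pics/o2.png",cv2.resize(im[:,170:470],None,fx=1.5,fy=1.5))
E
```

```text
18.4 [ 446.2 -272.3  350.5] jaw 2.3 44.5 [-0.24  0.26 -0.33  0.   -0.97  0.27]
[ 0.0176 -0.0082 -0.9998]
```

View pics/o2.png

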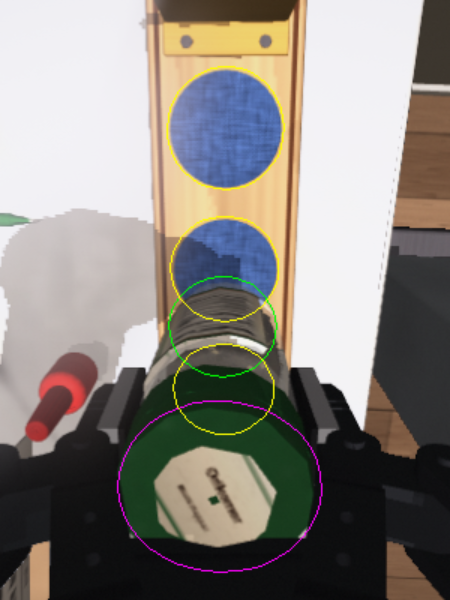

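Request:
apply_moves --fingers '[1,1,1,1,1,1,1,1]' --pt "-0.2 -0.2 -3" --pt "-0.2 -0.2 -6" --pt "-0.2 -0.2 -8" --pt "-0.2 -0.2 -9.5" --pt "-0.2 -0.2 -10.5" --pt "-0.2 -0.2 -10.8" --pt "-0.2 -0.2 -10.8" --pt "-0.2 -0.2 -10.8" --yaw '[0,0,0,0,0,0,0,0]'

```text
clock: 19.25
position: [445.4, -274.8, 242.6]
ee_rot: [0.721, -0.693, 0.01, -0.003]
contact_force: [0.0, 0.1, -0.5]
gripper_width: 44.3
```

Request:
apply_moves --fingers '[1,1,1,1,1]' --pt "0 0.05 0" --pt "0 0.05 -0.1" --pt "0 0.05 -0.1" --pt "0 0.05 -0.1" --pt "0 0.05 -0.1" --yaw '[0,0,0,0,0]'

```text
clock: 19.75
position: [445.4, -274.3, 241.7]
ee_rot: [0.721, -0.693, 0.01, -0.003]
contact_force: [0.6, -0.1, -0.7]
gripper_width: 43.8
```

Request:
apply_moves --fingers '[1,1,1,1]' --pt "0 0 -0.1" --pt "0 0 -0.15" --pt "0 0 -0.15" --pt "0 0 -0.15" --yaw '[0,0,0,0]'

```text
clock: 20.15
position: [445.4, -274.3, 241.5]
ee_rot: [0.721, -0.693, 0.01, -0.003]
contact_force: [-2.0, 0.5, 6.7]
gripper_width: 44.4
```

Contact. Release and rise straight up.

Request:
apply_moves --fingers '[0.5,0.4,0.2,0,0,0,0,0,0,0]' --pt "0 0 0" --pt "0 0 0" --pt "0 0 0" --pt "0 0 0" --pt "0 0 0.5" --pt "0 0 2" --pt "0 0 5" --pt "0 0 9" --pt "0 0 13" --pt "0 0 16" --yaw '[0,0,0,0,0,0,0,0,0,0]'

```text
clock: 21.15
position: [445.4, -274.4, 404.7]
ee_rot: [0.721, -0.693, 0.012, -0.004]
contact_force: [1.2, -0.6, -0.1]
gripper_width: 85.4
```

Request:
apply_moves --fingers '[0,0,0,0,0,0,0,0,0,0]' --pt "0 3 5" --pt "-1 7 9" --pt "-2 12 9" --pt "-3 17 9" --pt "-3 22 9" --pt "-3 26 9" --pt "-3 30 9" --pt "-3 30 9" --pt "-3 30 9" --pt "-3 30 9" --yaw '[0,0,0,0,0,0,0,0,0,0]'

```text
clock: 22.15
position: [415.2, 25.1, 494.8]
ee_rot: [0.721, -0.693, 0.012, -0.004]
contact_force: [0.6, -0.1, 0.1]
gripper_width: 85.2
```

```bash
python3 w.py w9
python3 - <<'E'
import cv2,numpy as np
from h import *
s=get_image("side")["color"][105:285,260:440]
cv2.imwrite("pics/o3.png",np.hstack([cv2.resize(cv2.imread("pics/w9.png")[:,130:470],None,fx=1.1,fy=1.1),cv2.resize(s,(420,440),interpolation=2)]))
print(R.from_quat(read_state()["ee_rot"]).as_matrix()[:,2].round(4))
E
```

```text
22.15 [415.2  25.1 494.8] jaw 2.3 85.2 [ 0.46 -0.05 -0.31  0.02 -1.29 -0.43]
[ 0.0225 -0.0108 -0.9997]
```

View pics/o3.png

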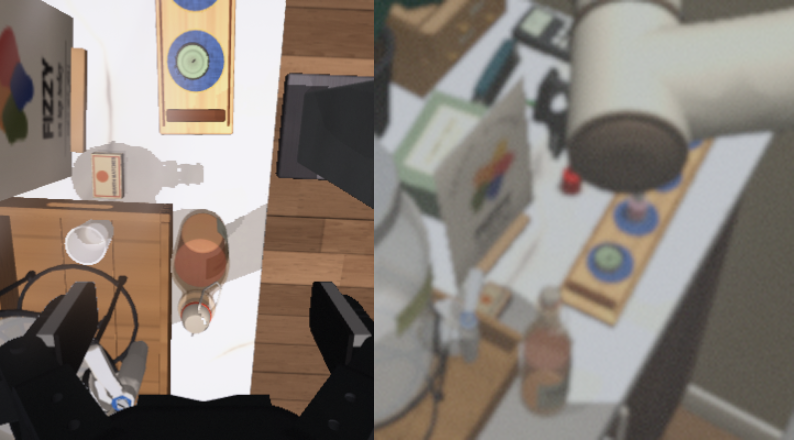

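Wrist: tealight centred on the end mark; bottle top ≈ full-px (306,291), foot ≈ (315,210); tap to the left. Measuring bottle and tap.

Run:
```python
from h import *
import pickle
st,g=pickle.load(open("w9.pkl","rb"));sc=get_image("scene");sd=get_image("side")
u=lambda x,y:(130+x/1.1,y/1.1)
s=lambda x,y:(260+x*180/420-.4 if 0 else 260+(x-374)*180/420,105+y*180/440)
print("top",at(g,*u(194,322),224,st),tri([ray(g,*u(194,318),st),ray(sd,*s(550,291))]))
for v in (205,212):print("foot far edge",at(g,*u(204,v),0,st))
print("body L/R z110",at(g,*u(174,265),110,st),at(g,*u(229,262),110,st))
print("tap handle",tri([ray(g,*u(122,403),st),ray(sd,*s(468,317))]), "tap top",tri([ray(g,*u(137,350),st),ray(sd,*s(466,340))]))
b=np.array([418,109])
for z in(0,125,226):print(z,proj(g,[*b,z],st)*1.1-[143,0],proj(sc,[*b,z]),proj(sd,[*b,z]))
cv2.imwrite("pics/sc2.png",sc["color"])
im=sc["color"].copy();c2=sd["color"].copy();w=g["color"].copy();t=np.linspace(0,6.28,40)
for G,I,S in((sc,im,None),(sd,c2,None),(g,w,st)):
    for z,r in((0,31),(125,31),(180,15.5),(226,15.5)):
        cv2.polylines(I,[np.int32([proj(G,[b[0]+r*np.cos(a),b[1]+r*np.sin(a),z],S) for a in t])],True,(0,255,255),1)
cv2.imwrite("pics/o4.png",np.hstack([cv2.resize(im[170:290,230:330],(400,480),interpolation=2),cv2.resize(w[160:360,220:386],(398,480),interpolation=2)]))
```

```text
top [425.8 104.4 224. ] [426.1 103.2 220.4]
foot far edge [424.   71.3   0. ]
foot far edge [423.7  80.8   0. ]
body L/R z110 [452.2 109.6 110. ] [394.1 103.3 110. ]
tap handle [481.8 179.7 228.4] tap top [485.4 174.5 169.4]
0 [207.35 232.21] [291.2 262.3] [334.2 268.7]
125 [205.92 272.03] [288.6 219.7] [335.8 246.6]
226 [203.94 329.34] [286.3 182.3] [337.2 225.8]
```

View pics/o4.png

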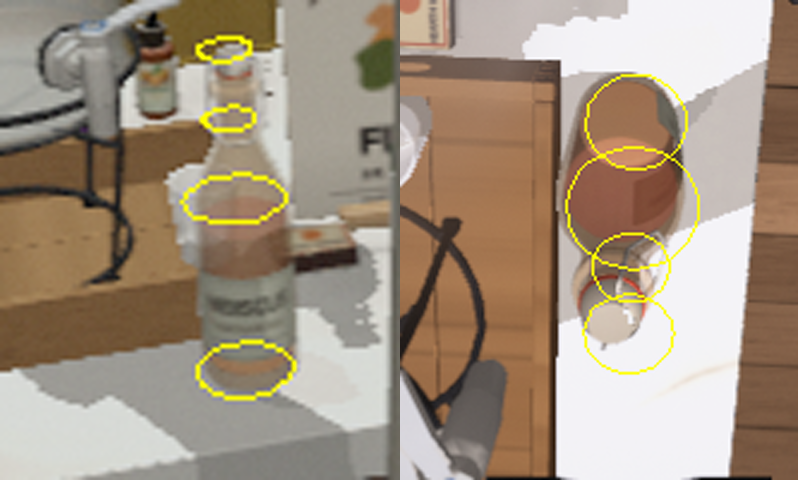

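Bottle axis ≈ (423,104.5); tap is ~75 mm off in y, so no obstruction. Going over the neck with open jaws.

Request:
apply_moves --fingers '[0,0,0,0,0,0,0,0,0,0]' --pt "0.2 4 0" --pt "0.4 8.1 0" --pt "0.4 8.1 0" --pt "0.4 8.1 -3" --pt "0.4 8.1 -6" --pt "0.4 8.1 -9" --pt "0.4 8.1 -12" --pt "0.4 8.1 -14" --pt "0.4 8.1 -15.2" --pt "0.4 8.1 -15.2" --yaw '[0,0,0,0,0,0,0,0,0,0]'

```text
clock: 23.35
position: [419.1, 104.3, 341.0]
ee_rot: [0.72, -0.694, 0.011, -0.002]
contact_force: [-0.6, -0.6, 0.1]
gripper_width: 85.5
```

```bash
python3 w.py w10
python3 - <<'E'
from h import *
import pickle
st,g=pickle.load(open("w10.pkl","rb"))
m=R.from_quat(st["ee_rot"]).as_matrix();print((m[:,2]*155).round(1))
t=np.linspace(0,6.28,40);im=g["color"].copy()
for z,r in((125,31),(180,15.5),(226,10)):
    cv2.polylines(im,[np.int32([proj(g,[423+r*np.cos(a),104.5+r*np.sin(a),z],st) for a in t])],True,(0,255,255),1)
cv2.imwrite("pics/o5.png",cv2.resize(im[150:400,200:440],None,fx=2.3,fy=2.3))
# numeric hints: red-ring / cap colours
hs=cv2.cvtColor(g["color"],cv2.COLOR_BGR2HSV);red=((hs[...,0]<8)|(hs[...,0]>172))&(hs[...,1]>120)&(hs[...,2]>80)
ys,xs=np.nonzero(red[:,220:420]);print("red",len(xs),(xs+220).min() if len(xs) else 0,(xs+220).max() if len(xs) else 0,ys.min() if len(xs) else 0,ys.max() if len(xs) else 0)
E
```

```text
23.35 [419.1 104.3 341. ] jaw 2.0 85.5 [ 0.63  0.11 -0.55  0.03 -0.9  -0.61]
[   2.9   -2.1 -155. ]
red 704 272 354 204 337
```

Request:
apply_moves --fingers '[0.1,0.3,0.4,0.5,0.6,0.7,0.8,0.9,1,1]' --pt "0 0.2 0" --pt "0 0.2 0" --pt "0 0.2 0" --pt "0 0.2 0" --pt "0 0.2 0" --pt "0 0.2 0" --pt "0 0.2 0" --pt "0 0.2 0" --pt "0 0.2 0" --pt "0 0.2 0" --yaw '[0,0,0,0,0,0,0,0,0,0]'

```text
clock: 24.4
position: [419.6, 106.8, 342.8]
ee_rot: [0.72, -0.694, 0.012, -0.003]
contact_force: [-0.7, -0.3, 5.1]
gripper_width: 29.4
```

```bash
python3 -c "
from bench import *
s=read_state();print(s['contact_force'],s['wrist_torque'],s['gripper_width'])"
```

```text
[-0.68832041 -0.29277035  5.13721098] [ 0.05908743  0.90531357 -0.00725634] 29.44733373038568
```

Request:
apply_moves --fingers '[1,1,1,1,1,1,1,1,1,1]' --pt "0 0 1" --pt "0 0 3" --pt "0 0 6" --pt "0 0 9" --pt "0 0 12" --pt "0 0 15" --pt "0 -1.5 17" --pt "0.2 -4 17" --pt "0.4 -7 17" --pt "0.5 -10 17" --yaw '[0,0,0,0,0,0,0,0,0,0]'

```text
clock: 25.4
position: [424.1, 5.9, 512.2]
ee_rot: [0.72, -0.694, 0.011, -0.003]
contact_force: [0.9, 0.9, -4.3]
gripper_width: 29.8
```

Request:
apply_moves --fingers '[1,1,1,1,1,1,1,1,1,1]' --pt "0.2 -4 0" --pt "0.5 -8 0" --pt "0.8 -12 0" --pt "1.1 -16 0" --pt "1.4 -20 0" --pt "1.7 -24 0" --pt "2 -28 0" --pt "2.4 -32 0" --pt "2.4 -35 0" --pt "2.4 -35.5 0" --yaw '[0,0,0,0,0,0,0,0,0,0]'

```text
clock: 26.4
position: [448.0, -351.8, 510.0]
ee_rot: [0.719, -0.695, 0.009, -0.002]
contact_force: [-0.6, 0.7, -4.3]
gripper_width: 29.6
```

Request:
apply_moves --fingers '[1,1,1,1,1,1,1,1,1,1]' --pt "0 -0.3 0" --pt "0 -0.3 -3" --pt "0 -0.3 -6" --pt "0 -0.3 -9" --pt "0 -0.3 -11" --pt "0 -0.3 -13" --pt "0 -0.3 -14.5" --pt "0 -0.3 -15" --pt "0 -0.3 -15" --pt "0 -0.3 -15" --yaw '[0,0,0,0,0,0,0,0,0,0]'

```text
clock: 27.4
position: [448.4, -354.6, 361.0]
ee_rot: [0.719, -0.695, 0.01, -0.002]
contact_force: [0.4, 0.1, -3.8]
gripper_width: 29.5
```

Run:
```python
from h import *
s=read_state();print(s["position"].round(1),(R.from_quat(s["ee_rot"]).as_matrix()[:,2]*155).round(1),s["contact_force"].round(1))
```

```text
[ 448.4 -354.6  361. ] [   2.7   -1.7 -155. ] [ 0.4  0.1 -3.8]
```

Request:
apply_moves --fingers '[1,1,1,1,1,1]' --pt "0 -0.1 -0.2" --pt "0 -0.1 -0.4" --pt "0 -0.1 -0.6" --pt "0 -0.1 -0.6" --pt "0 -0.1 -0.6" --pt "0 -0.1 -0.6" --yaw '[0,0,0,0,0,0]'

```text
clock: 28.0
position: [448.4, -355.6, 355.0]
ee_rot: [0.719, -0.695, 0.01, -0.002]
contact_force: [0.2, 0.7, -4.4]
gripper_width: 29.9
```

Not yet touching; down a little more.

Request:
apply_moves --fingers '[1,1,1,1,1]' --pt "0 0 -0.1" --pt "0 0 -0.1" --pt "0 0 -0.2" --pt "0 0 -0.2" --pt "0 0 -0.2" --yaw '[0,0,0,0,0]'

```text
clock: 28.5
position: [448.5, -355.8, 354.9]
ee_rot: [0.719, -0.695, 0.011, -0.002]
contact_force: [-2.2, 1.1, 5.3]
gripper_width: 29.8
```

Seated. Open slowly and rise.

Request:
apply_moves --fingers '[0.7,0.5,0.3,0.1,0,0,0,0,0,0]' --pt "0 0 0" --pt "0 0 0" --pt "0 0 0" --pt "0 0 0" --pt "0 0 0" --pt "0 0 1" --pt "0 0 3" --pt "0 0 6" --pt "0 0 10" --pt "0 0 14" --yaw '[0,0,0,0,0,0,0,0,0,0]'

```text
clock: 29.5
position: [448.2, -355.7, 497.0]
ee_rot: [0.719, -0.695, 0.011, -0.002]
contact_force: [1.0, -0.4, 0.5]
gripper_width: 85.5
```

Request:
apply_moves --fingers '[0,0,0,0,0,0,0,0,0,0]' --pt "0 4 2" --pt "-1 8 2" --pt "-1 12 2" --pt "-1 16 2" --pt "-1 20 2" --pt "-1 24 2" --pt "-1 28 2" --pt "-1 32 2" --pt "-1 36 2" --pt "-1 36 2" --yaw '[0,0,0,0,0,0,0,0,0,0]'

```text
clock: 30.5
position: [438.0, 7.4, 518.0]
ee_rot: [0.721, -0.693, 0.012, -0.003]
contact_force: [0.4, -0.3, 0.4]
gripper_width: 85.3
```

Request:
apply_moves --fingers '[0,0,0,0,0,0,0,0,0,0]' --pt "0 4 0" --pt "0 8 0" --pt "0 12 0" --pt "0 16 0" --pt "-2 20 0" --pt "-4 24 0" --pt "-6 28 0" --pt "-8 32 0" --pt "-10 36 0" --pt "-12 40 0" --yaw '[0,0,0,0,0,0,0,0,0,0]'

```text
clock: 31.5
position: [317.3, 408.3, 519.0]
ee_rot: [0.721, -0.693, 0.012, -0.004]
contact_force: [1.4, 0.1, 1.0]
gripper_width: 85.1
```

Run:
```python
from h import *
t=np.linspace(0,6.28,60);s=read_state();print(s["clock"],s["position"],s["contact_force"])
out=[]
pos=[((451.2,-357.5),((0,31),(125,31),(226,15.5))),((448,-272.5),((0,23),(106,23))),((444.7,-187.6),((0,15.5),(79,7))),((441.6,-102.8),((0,19),(15,19)))]
for n,(x0,x1,y0,y1) in dict(side=(330,420,95,228),scene=(375,500,165,255)).items():
    g=get_image(n);cv2.imwrite(f"pics/{n}9.png",g["color"]);k=6 if n=="side" else 3.4
    c=cv2.resize(g["color"][y0:y1,x0:x1],None,fx=k*(.75 if n=="side" else 1),fy=k*(.75 if n=="side" else 1),interpolation=2);k=k*(.75 if n=="side" else 1)
    raw=c.copy()
    for (x,y),L in pos:
        for z,r in L:
            cv2.polylines(c,[np.int32([(proj(g,[x+r*np.cos(a),y+r*np.sin(a),12+z])-[x0,y0]+.5)*k for a in t])],True,(0,255,255),1)
    out.append((raw,c))
H=598;a=np.full((600,800,3),0,np.uint8)
r,c=out[0];a[:r.shape[0],:c.shape[1]]=c[:600]
rr,cc=out[1];w=min(390,cc.shape[1]);h=min(300,cc.shape[0])
a[:h,410:410+w]=cc[:h,:w];a[300:300+h,410:410+w]=rr[:h,:w]
cv2.imwrite("pics/final.png",a)
```

```text
31.5 [317.2633272  408.25270224 519.04247747] [1.35942536 0.1302267  1.01761875]
```

View pics/final.png

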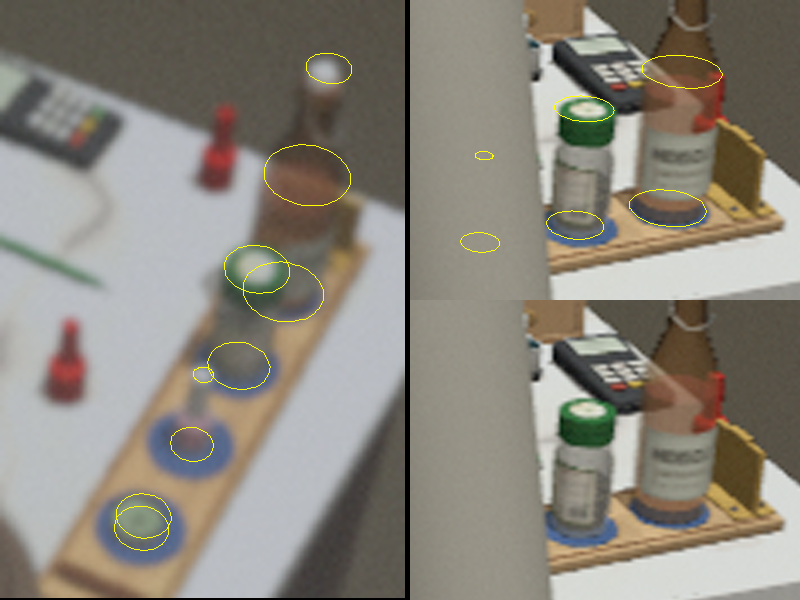

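```bash
python3 -c "
from bench import *
print(job_done())"
```

```text
the job is handed in; nothing more can be done
None
```

I set out the display and handed the job in at about 31.5 s. From the bookend down, the order is swing-top bottle, green-lidded jar, pink bottle, tealight. Each stands on its own mark and has been let go, and the arm is well clear.

**Last check:** The final side and scene pictures show nothing knocked over. All four match their predicted upright positions to within about 2–3 mm. In the scene picture the arm hid the pink bottle and tealight, so those two were checked only in the side view.

**What disagreed:**
- **Jar and pink bottle positions:** separate measurements differed by up to about 4 mm before grasping, so I aimed between them.
- **Tool tilt:** a lean of about 1° to 1.5° built up over the moves. It had no visible effect on the placed items.

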